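Line up gears by size on the kitting rail

TASK

Set out the four loose dark gears on the kitting rail for the next gearbox, one lying flat and centred on each round rubber pad, in order of size: the smallest on the pad next to the upright black stop block, the largest on the pad furthest from it. Set them down rather than dropping them, and leave the red bottle standing where it is.

Things in the scene. Friction and masses are not known exactly. Their poses are not given: they have to be found in the camera images.
- gear_28: the smallest of four loose dark steel gears: a solid disc, 28 mm in diameter over its 12 teeth, 26 mm thick (all four alike), lying flat, with a pale ring and dark bore spot on top. Origin: centre of the underside, z up. Grip it across the diameter from above, in any direction. It starts on the table with 55 mm free all round from its centre. 0.08 to 0.55 kg.
- gear_38: the second smallest of four loose dark steel gears: a solid disc, 38 mm in diameter over its 16 teeth, 26 mm thick (all four alike), lying flat, with a pale ring and dark bore spot on top. Origin: centre of the underside, z up. Grip it across the diameter from above, in any direction. It starts on the table with 55 mm free all round from its centre. 0.08 to 0.55 kg.
- gear_48: the second largest of four loose dark steel gears: a solid disc, 48 mm in diameter over its 20 teeth, 26 mm thick (all four alike), lying flat, with a pale ring and dark bore spot on top. Origin: centre of the underside, z up. Grip it across the diameter from above, in any direction. It starts on the table with 55 mm free all round from its centre. 0.08 to 0.55 kg.
- gear_58: the largest of four loose dark steel gears: a solid disc, 58 mm in diameter over its 24 teeth, 26 mm thick (all four alike), lying flat, with a pale ring and dark bore spot on top. Origin: centre of the underside, z up. Grip it across the diameter from above, in any direction. It starts on the table with 55 mm free all round from its centre. 0.08 to 0.55 kg.
- pad_a: one of four alike black rubber pads, 62 mm across, 4 mm high, fixed in a straight row at 75 mm pitch on an aluminium rail (80 x 380 mm, 10 mm high). Origin: centre of the pad's underside; its top is 4 mm higher, 14 mm above the table. y runs along the row, x across. The letter in its name tells nothing of its place in the row.
- pad_b: one of four alike black rubber pads, 62 mm across, 4 mm high, fixed in a straight row at 75 mm pitch on an aluminium rail (80 x 380 mm, 10 mm high). Origin: centre of the pad's underside; its top is 4 mm higher, 14 mm above the table. y runs along the row, x across. The letter in its name tells nothing of its place in the row.
- pad_c: one of four alike black rubber pads, 62 mm across, 4 mm high, fixed in a straight row at 75 mm pitch on an aluminium rail (80 x 380 mm, 10 mm high). Origin: centre of the pad's underside; its top is 4 mm higher, 14 mm above the table. y runs along the row, x across. The letter in its name tells nothing of its place in the row.
- pad_d: one of four alike black rubber pads, 62 mm across, 4 mm high, fixed in a straight row at 75 mm pitch on an aluminium rail (80 x 380 mm, 10 mm high). Origin: centre of the pad's underside; its top is 4 mm higher, 14 mm above the table. y runs along the row, x across. The letter in its name tells nothing of its place in the row.
- stop: upright black stop block fixed at one end of the rail (either end): 70 mm across the rail, 20 mm along it, 40 mm high, on top of the 10 mm rail. Origin: centre of its underside, in line with the pads, 52.5 mm from the nearest pad's centre. The other end has only a flat 3 mm steel plate.
- bottle: loose red bottle, white cap, upright beside the rail, to be left alone: 40 mm in diameter, 110 mm tall. Origin: centre of its underside, z up. Other bystanders near the gears (nut, brass bush, washer, bearing ring) are under 20 mm high; blue bins 65 mm high stand behind the rail from x = 0.85 m outwards.
There are look-alikes about, which are no part of the job. Leave any green look-alike of the gear_28 alone.

How it is judged (in metres and radians):
At the end, for the whole second after the job is handed in: Counted from the stop, gears of 28, 38, 48, 58 mm lie on the four pads in that order (52.5, 127.5, 202.5, 277.5 mm from the stop, +-20), each flat (0.12 rad), underside 10 to 19 mm above the table, centre within 12 mm of its pad's centre, released, under 0.02 m/s ((horizontal distance between gear_28 and pad_a below 0.012 m or horizontal distance between gear_28 and pad_b below 0.012 m or horizontal distance between gear_28 and pad_c below 0.012 m or horizontal distance between gear_28 and pad_d below 0.012 m) and horizontal distance between gear_28 and stop between 0.0325 and 0.0725 m and height (world z) of gear_28 between 0.01 and 0.019 m and angle between each of gear_28, gear_38, gear_48, gear_58's own z axis and vertical below 0.12 rad and linear speed of each of gear_28, gear_38, gear_48, gear_58 below 0.02 m/s and contact force between each of gear_28, gear_38, gear_48, gear_58 and the fingers below 0.05 N and (horizontal distance between gear_38 and pad_a below 0.012 m or horizontal distance between gear_38 and pad_b below 0.012 m or horizontal distance between gear_38 and pad_c below 0.012 m or horizontal distance between gear_38 and pad_d below 0.012 m) and horizontal distance between gear_38 and stop between 0.1075 and 0.1475 m and height (world z) of gear_38 between 0.01 and 0.019 m and (horizontal distance between gear_48 and pad_a below 0.012 m or horizontal distance between gear_48 and pad_b below 0.012 m or horizontal distance between gear_48 and pad_c below 0.012 m or horizontal distance between gear_48 and pad_d below 0.012 m) and horizontal distance between gear_48 and stop between 0.1825 and 0.2225 m and height (world z) of gear_48 between 0.01 and 0.019 m and (horizontal distance between gear_58 and pad_a below 0.012 m or horizontal distance between gear_58 and pad_b below 0.012 m or horizontal distance between gear_58 and pad_c below 0.012 m or horizontal distance between gear_58 and pad_d below 0.012 m) and horizontal distance between gear_58 and stop between 0.2575 and 0.2975 m and height (world z) of gear_58 between 0.01 and 0.019 m); the robot touches nothing.
It fails at once if the red bottle is knocked over or shifted by more than 30 mm (angle between bottle's own z axis and vertical above 0.4 rad or distance of bottle from where it was at the start of the episode above 0.03 m).
It fails at once if the smallest gear is dropped from about 4 cm or more, or flung (free of the fingers, faster than 0.85 m/s) (contact force between gear_28 and the fingers below 0.05 N and linear speed of gear_28 above 0.85 m/s).
It fails at once if the second smallest gear is dropped from about 4 cm or more, or flung (free of the fingers, faster than 0.85 m/s) (contact force between gear_38 and the fingers below 0.05 N and linear speed of gear_38 above 0.85 m/s).
It fails at once if the second largest gear is dropped from about 4 cm or more, or flung (free of the fingers, faster than 0.85 m/s) (contact force between gear_48 and the fingers below 0.05 N and linear speed of gear_48 above 0.85 m/s).
It fails at once if the largest gear is dropped from about 4 cm or more, or flung (free of the fingers, faster than 0.85 m/s) (contact force between gear_58 and the fingers below 0.05 N and linear speed of gear_58 above 0.85 m/s).
It also fails if it takes over 93 s, if anything falls off the work surface, if the arm or the gripper's body presses on something with over 40 N, if the wrist force passes 120 N, or if a joint passes its speed limit or range.

ROBOT

A 6-joint arm with a two-finger parallel gripper is mounted at the origin on the work surface. World frame = base frame: x ahead of the robot, y to its left, z up, the work surface at z = 0. Lengths are in m, angles in degrees, forces in N, time in s.
With the tool pointing down it reaches from about 0.325 to 0.75 m from the base axis. Payload 7.6 kg.
Tool frame: the origin (TCP) lies midway between the tips of the shut fingers; the grasp point (between the pads) lies 19 mm behind it; z points along the fingers, y is the line along which they close (so a half turn about z gives the same grasp; the last joint's range is limited). The gripper opens to 85 mm and grips with 20 to 120 N. Pads are 22 mm wide; open, the fingers measure 114 mm over their backs; the gripper's body (76 mm by 85 mm) begins 54 mm behind the grasp point. The pads swing forward as they close: fully open they stand 13 mm farther back than shut.
Start: joints at [70.342, 2.991, 80.254, -0, 96.75, -4.028], TCP at [0.141, 0.506, 0.231] pointing down, gripper open.
Joint ranges: [-166.34, 166.34], [-52.06, 124.39], [6.96, 135.62], [-60.46, 240.46], [14.63, 156.25], [-167.68, 167.68]. Speed limits (degrees/s): [147.25, 147.25, 172.46, 180, 180, 180].

INTERFACE

Orientations are given as a 3x3 rotation matrix whose columns are the frame's x, y, z axes.
In Python, from cell import ctrl, viewer gives the robot as it stands.
- The arm moves only by the shell command python3 -m creep 'ROWS' [OPENING] [FORCE]. ROWS is JSON, a list of rows, each an object of numbers: "x", "y", "z": the shift along the tool's x, y, z in cm; "twist": the turn about the tool's z in rad. A call has exactly 8 rows; each row is the pose to reach, as a shift and turn from the pose commanded when the call began, along the tool's axes at that moment; what a row does not reach only later rows make up. A row lasts 1/8 s, in which the tool goes at most 62.5 mm and 10.7 degrees, less where a joint would pass 70% of its speed; a pose out of reach is approached as far as the arm can. A call with a gripper value outside its range is refused whole. OPENING is the closure, from -1 (fully open) to 1 (shut), set as the call begins (- or left out, the last holds). The fingers move at their own pace and stop on an object; FORCE is the grip in N (left out, the last holds). Time passes only in rows, so rows that repeat a pose let the fingers close, or fill a call up. It gives the time, the measured TCP pose, the force, the opening and the grip force at its end, in the units of the state.
- ctrl.get_obs(): the state, without advancing time (a new reading comes with each control period).
- viewer.capture(name): name is "side" or "top" or "wrist"; returns (picture, depth): 480x640x3 uint8, red, green, blue; 480x640 float32, m along the optical axis (not along the pixel's ray), 0 where there is no reading.
- viewer.camera_params(name): a dict with "K" (3x3 intrinsics, pixels), "R" (3x3) and "t" (3): a world point X has camera coordinates R X + t. Camera axes: x right, y down, z forward; pixel columns grow to the right and rows downward; lengths in m; the calibration is good to about 2 mm. A picture is of the moment at which its call begins: read the wrist's pose just before it. camera_params takes no time and is no camera call; for the wrist camera it gives the pose at the moment of the call.
- ctrl.sign_off(): hands the job in; it is judged then, once.
The state is a dict: "time": time; "q": joint angles; "joint_vel": joint speeds; "joint_torque": joint torques, N m; "tool_pos": TCP position; "eef_rot": TCP orientation; "contact_force": force on the tool from outside, world axes, zero at the start; "wrist_torque": the same for the moment, N m; "gripper_width": opening from 0.0 (shut) to 1.0 (fully open); "grip_force": force on a finger pad.
Only numpy, scipy, OpenCV 4.12 (cv2) and the standard library are available. Lean on these libraries where they do the work, as an engineer would, in place of code of your own. Each camera call takes 0.05 s, during which the arm holds its last target. There are 200 camera calls.

## Working session

There is one attempt and no reset: what is moved stays moved. The work goes in short steps, Python scripts to look and compute and a shell command to move; the robot and the scene stay as the last step left them, time stands still between calls to the robot, and variables do not carry over. Pictures are saved under pics/ and viewed, at most 14 in all, crops included, and the job is handed in when it is done.

```bash
ls; mkdir -p pics; python3 - <<'E'
from cell import ctrl, viewer
import cv2,numpy as np
for n in("top","side"):
    p,d=viewer.capture(n); cv2.imwrite(f"pics/{n}0.png",p[:,:,::-1]); np.savez(f"{n}0.npz",p=p,d=d,**viewer.camera_params(n))
    c=viewer.camera_params(n); print(n,c["K"].tolist(),np.round(c["R"],3).tolist(),np.round(c["t"],3)); print((d>0).mean())
o=ctrl.get_obs();print(o)
E
```

```text
pics
top [[472.57559000980393, 0.0, 318.5381035242693], [0.0, 472.57559000980393, 232.12241043990264], [0.0, 0.0, 1.0]] [[-0.0, -1.0, 0.011], [-0.994, -0.001, -0.107], [0.107, -0.011, -0.994]] [0.006 0.575 0.782]
0.9960774739583333
side [[595.6756948439756, 0.0, 314.38365473928235], [0.0, 595.6756948439756, 240.10649165883734], [0.0, 0.0, 1.0]] [[-0.96, -0.281, 0.005], [-0.21, 0.704, -0.679], [0.187, -0.652, -0.735]] [0.548 0.154 0.949]
0.9960709635416667
{'time': 0.1, 'q': array([ 7.03424362e+01,  3.02180007e+00,  8.03075908e+01,  1.48836535e-03,
        9.67496761e+01, -4.02769631e+00]), 'joint_vel': array([ 0.01527474, -0.05875797, -0.24735336,  0.05863624,  0.01113411,
        0.00806825]), 'joint_torque': array([ 1.59833049e-03, -3.82586789e+01, -3.60981989e+01,  3.09752727e-05,
        4.83604206e-03,  3.60980698e-05]), 'tool_pos': array([0.14132403, 0.50533879, 0.23056976]), 'eef_rot': array([[-9.63023039e-01,  2.69418609e-01, -4.88515217e-04],
       [ 2.69419024e-01,  9.63022182e-01, -1.29087530e-03],
       [ 1.22665162e-04, -1.37475795e-03, -9.99999047e-01]]), 'contact_force': array([-0.81595614, -0.31492805,  0.61561122]), 'wrist_torque': array([-0.00210285, -0.02354335,  0.04511681]), 'grip_force': 0.0, 'gripper_width': 0.9995300345201004}
```

View pics/top0.png

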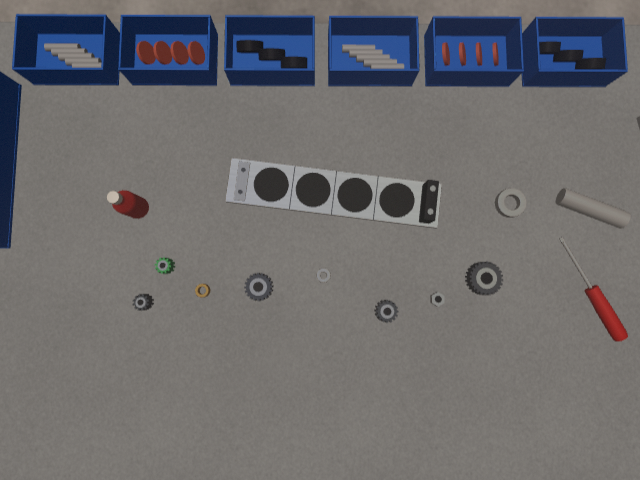

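View pics/side0.png

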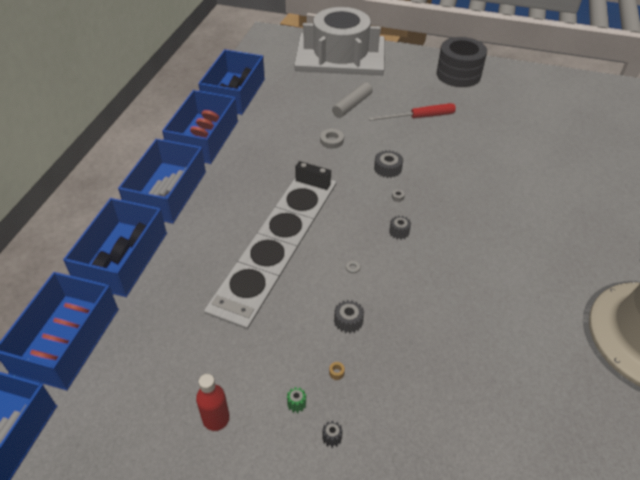

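Top view: the dark gears are at (142,302), (386,311), (259,287) and (485,278). The green look-alike at (165,265) is out. The stop is at (430,201), so the smallest goes on pad (397,200) and the largest on (271,184). Bottle at (128,203). Next I'll measure in both views and confirm with a crop.

```bash
cat > h.py <<'E'
import numpy as np,cv2
from cell import ctrl,viewer
def ring(img,uv,r,up=6):
    "centre of the pale ring (hole in the dark disc) near uv"
    u,v=map(int,uv); c=cv2.resize(img[v-r:v+r,u-r:u+r],None,fx=up,fy=up,interpolation=cv2.INTER_CUBIC)
    g=cv2.cvtColor(c,cv2.COLOR_RGB2GRAY)
    m=(g<np.percentile(g,70)*0+85).astype(np.uint8)*255
    cs,h=cv2.findContours(m,cv2.RETR_CCOMP,cv2.CHAIN_APPROX_NONE)
    hol=[k for i,k in enumerate(cs) if h[0][i][3]>=0 and cv2.contourArea(k)>4*up*up]
    if not hol: return None
    k=max(hol,key=cv2.contourArea); M=cv2.moments(k)
    return np.array([(M['m10']/M['m00']+.5)/up+u-r-.5,(M['m01']/M['m00']+.5)/up+v-r-.5]),cv2.contourArea(k)/up/up
def blob(img,uv,r,thr=70):
    u,v=map(int,uv); c=img[v-r:v+r,u-r:u+r]; m=(c.max(2)<thr).astype(np.uint8)
    n,l,s,ce=cv2.connectedComponentsWithStats(m); i=1+np.argmax(s[1:,4])
    return ce[i]+[u-r,v-r],s[i]
def ray(c,uv):
    d=np.linalg.inv(c["K"])@[*uv,1]; return -c["R"].T@c["t"],c["R"].T@d
def plane(c,uv,z):
    o,d=ray(c,uv); return o+d*(z-o[2])/d[2]
def tri(c1,u1,c2,u2):
    P=[c["K"]@np.c_[c["R"],c["t"]] for c in(c1,c2)]
    X=cv2.triangulatePoints(P[0],P[1],np.float64(u1).reshape(2,1),np.float64(u2).reshape(2,1)).ravel(); X=X[:3]/X[3]
    e=[np.linalg.norm((p@[*X,1])[:2]/(p@[*X,1])[2]-u) for p,u in zip(P,(u1,u2))]
    return X,max(e)
E
python3 - <<'E'
from h import *
T=dict(np.load("top0.npz"));S=dict(np.load("side0.npz"))
it,is_=T["p"],S["p"]
G={"28":((142,302),(333,432)),"38":((386,311),(400,225)),"48":((259,287),(349,315)),"58":((485,278),(389,162))}
for k,(a,b) in G.items():
    ra,rb=ring(it,a,22),ring(is_,b,22)
    print(k,ra,rb)
    if ra and rb:
        X,e=tri(T,ra[0],S,rb[0]); print("  tri",X.round(4),"err px",round(e,2),"plane.026",plane(T,ra[0],.026)[:2].round(4),plane(S,rb[0],.026)[:2].round(4))
P=[((397,200),(302,200)),((355,194),(286,225)),((313,189),(267,253)),((271,184),(247,284))]
for a,b in P:
    (ca,sa),(cb,sb)=blob(it,a,20),blob(is_,b,21)
    X,e=tri(T,ca,S,cb); print("pad",ca.round(1),sa[2:],cb.round(1),sb[2:],X.round(4),round(e,2),plane(T,ca,.014)[:2].round(4),plane(S,cb,.014)[:2].round(4))
print("bottle cap", plane(T,(114,197),.11))
cr=np.hstack([cv2.resize(it[v-25:v+25,u-25:u+25],(200,200),interpolation=cv2.INTER_CUBIC) for u,v in[(142,302),(386,311),(259,287),(475,278)]])
cr=np.vstack([cr,cv2.resize(it[150:235,220:450],(800,296))]); cv2.imwrite("pics/crop0.png",cr[:,:,::-1])
E
```

```text
28 (array([140.02762621, 302.02989967]), 101.81944444444444) None
38 (array([386.82456915, 311.02181952]), 178.19444444444446) None
48 (array([257.7385001 , 286.46933596]), 273.48611111111114) None
58 (array([486.17193568, 277.80233447]), 377.52777777777777) None
pad [396.5 199.6] [ 34  34 898] [301.8 199.1] [ 29  21 478] [ 0.6356 -0.1328  0.0088] 0.31 [ 0.6352 -0.1318] [ 0.6336 -0.1275]
pad [354.5 194.4] [ 34  34 896] [285.1 224.6] [ 31  22 547] [ 0.6448 -0.0581  0.0092] 0.28 [ 0.6444 -0.0576] [ 0.6429 -0.0537]
pad [312.6 189.2] [ 34  33 894] [266.9 252.6] [ 32  24 623] [0.6541 0.0166 0.0091] 0.33 [0.6538 0.0166] [0.6521 0.0206]
pad [270.7 184. ] [ 34  33 895] [247.1 283.1] [ 33  27 722] [0.6632 0.0912 0.0093] 0.36 [0.6629 0.0909] [0.6611 0.0947]
bottle cap [0.62158984 0.32541287 0.11      ]
```

View pics/crop0.png

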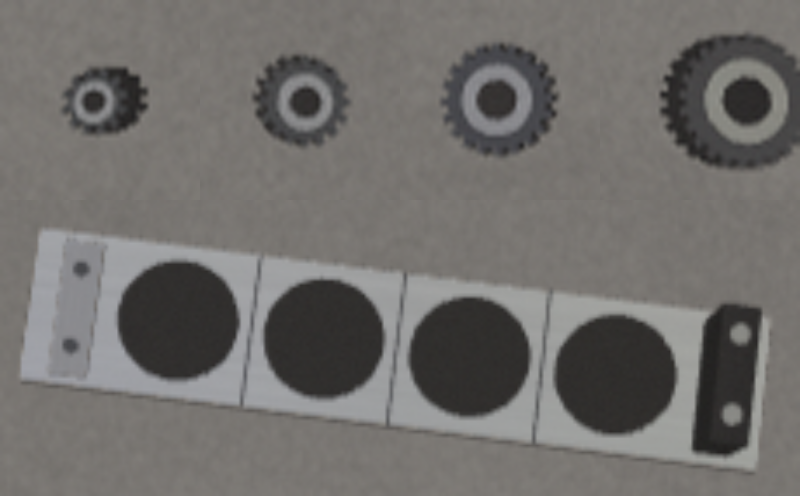

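Confirmed: the sizes run 28 (142,302), 38 (386,311), 48 (259,287), 58 (485,278), all dark. The stop is at the right-hand end. Next I'll work out the gear positions and the first shift, with the fingers closing across the rail.

```bash
cat >> h.py <<'E'
Y=np.array([.993,-.122,0]);Y/=np.linalg.norm(Y)
def go(target,obs=None):
    "shift in cm along present tool axes, and twist to bring tool y to Y"
    o=obs or ctrl.get_obs(); R=o["eef_rot"]
    s=R.T@(np.array(target)-o["tool_pos"])*100; t=R.T@Y
    return s.round(2),"twist",round(float(np.arctan2(-t[0],t[1])),3)
E
python3 - <<'E'
from h import *
T=dict(np.load("top0.npz"));S=dict(np.load("side0.npz"))
R={"28":((140,302),(333,428)),"38":((386.8,311),(400,221)),"48":((257.7,286.5),(349,310)),"58":((486.2,277.8),(389,158))}
for k,(a,b) in R.items():
    u=ring(T["p"],a,22)[0]
    g=cv2.cvtColor(S["p"],cv2.COLOR_RGB2GRAY);c=np.array(b);sub=g[b[1]-9:b[1]+9,b[0]-11:b[0]+11]
    m=sub>105; n,l,s,ce=cv2.connectedComponentsWithStats(m.astype(np.uint8))
    i=1+np.argmin([np.hypot(*(x-[11,9])) for x in ce[1:]]); ub=ce[i]+[b[0]-11,b[1]-9]
    X,e=tri(T,u,S,ub); print(k,plane(T,u,.026)[:2].round(4),"side",ub.round(1),s[i],"tri",X.round(4),round(e,2),"depth",T["d"][int(u[1]),int(u[0])])
p=plane(T,ring(T["p"],(140,302),22)[0],.026); print(go([p[0],p[1],.16]))
c=viewer.camera_params("wrist");o=ctrl.get_obs();print((o["eef_rot"].T@c["R"].T).round(3),(o["eef_rot"].T@(-c["R"].T@c["t"]-o["tool_pos"])).round(4),c["K"][0])
E
```

```text
28 [0.4565 0.309 ] side [331.9 429.3] [ 4  4 13 13 96] tri [0.456  0.3092 0.0253] 0.28 depth 0.8024127
38 [ 0.441  -0.1098] side [399.6 217.4] [  0   0  22  15 204] tri [ 0.4423 -0.1078  0.0382] 0.36 depth 0.80680907
48 [0.4826 0.1101] side [348.8 311.2] [  2   3  19  15 163] tri [0.4821 0.1101 0.0249] 0.29 depth 0.80595577
58 [ 0.4972 -0.2816] side [388.5 158.5] [  2   4  18  12 125] tri [ 0.4972 -0.2824  0.0239] 0.06 depth 0.81101674
(array([-35.64, -10.4 ,   7.07]), 'twist', 1.42)
[[-0.    -0.963 -0.271]
 [ 1.    -0.    -0.001]
 [ 0.001 -0.271  0.963]] [ 0.0686  0.0009 -0.1429] [353.52099668   0.         319.96404249]
```

```bash
python3 -m creep '[{"x":-4,"y":-1.2,"z":1,"twist":0.18},{"x":-9,"y":-2.6,"z":2,"twist":0.36},{"x":-14,"y":-4,"z":3,"twist":0.54},{"x":-19.5,"y":-5.6,"z":4,"twist":0.72},{"x":-25,"y":-7.3,"z":5,"twist":0.9},{"x":-30,"y":-8.8,"z":6,"twist":1.08},{"x":-33.5,"y":-9.8,"z":7,"twist":1.26},{"x":-35.6,"y":-10.4,"z":7.1,"twist":1.42}]' -0.2 60; python3 - <<'E'
from h import *
c=viewer.camera_params("wrist");o=ctrl.get_obs();p,d=viewer.capture("wrist");cv2.imwrite("pics/w1.png",p[:,:,::-1]);np.savez("w1.npz",p=p,d=d,**c)
print(go([.4562,.309,.16],o),o["gripper_width"])
x=c["K"]@(c["R"]@[.4562,.309,.026]+c["t"]);print(x[:2]/x[2])
E
```

```text
time: 1.1
tool_pos: [0.4571, 0.3079, 0.1587]
eef_rot: [[0.129, 0.992, -0.002], [0.992, -0.129, -0.001], [-0.002, -0.002, -1.0]]
contact_force: [-0.6, 0.9, 0.9]
gripper_width: 0.602
grip_force: 0.0
(array([ 0.1 , -0.1 , -0.13]), 'twist', -0.007) 0.6021269398633
[319.0192358  233.60537232]
```

View pics/w1.png

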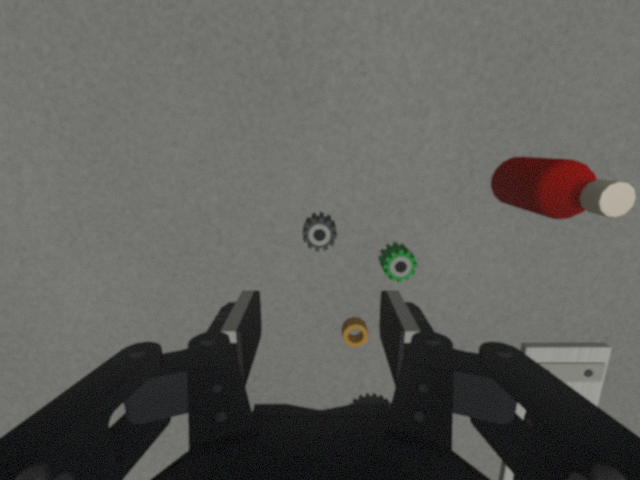

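The wrist view shows the dark gear_28 ring at (319,234), within 1 px of the prediction. The green look-alike is at (400,266) and the bottle at (560,185), both clear of the fingers. Descending to grasp.

```bash
python3 -m creep '[{"x":0.1,"y":-0.1,"z":3},{"x":0.1,"y":-0.1,"z":7},{"x":0.1,"y":-0.1,"z":11},{"x":0.1,"y":-0.1,"z":13.5},{"x":0.1,"y":-0.1,"z":15},{"x":0.1,"y":-0.1,"z":15.4},{"x":0.1,"y":-0.1,"z":15.4},{"x":0.1,"y":-0.1,"z":15.4}]'
python3 -m creep '[{},{},{},{},{},{},{},{}]' 1 60
```

```text
$[0]: bad value
$[0]: bad value
```

```bash
python3 -m creep '[{"x":0.1,"y":-0.1,"z":3,"twist":0},{"x":0.1,"y":-0.1,"z":7,"twist":0},{"x":0.1,"y":-0.1,"z":11,"twist":0},{"x":0.1,"y":-0.1,"z":13.5,"twist":0},{"x":0.1,"y":-0.1,"z":15,"twist":0},{"x":0.1,"y":-0.1,"z":15.4,"twist":0},{"x":0.1,"y":-0.1,"z":15.4,"twist":0},{"x":0.1,"y":-0.1,"z":15.4,"twist":0}]' && 
python3 -m creep '[{"x":0,"y":0,"z":0,"twist":0},{"x":0,"y":0,"z":0,"twist":0},{"x":0,"y":0,"z":0,"twist":0},{"x":0,"y":0,"z":0,"twist":0},{"x":0,"y":0,"z":0,"twist":0},{"x":0,"y":0,"z":0,"twist":0},{"x":0,"y":0,"z":0,"twist":0},{"x":0,"y":0,"z":0,"twist":0}]' 1 60
```

```text
time: 2.15
tool_pos: [0.456, 0.3111, 0.0075]
eef_rot: [[0.122, 0.993, 0.002], [0.993, -0.122, 0.001], [0.001, 0.002, -1.0]]
contact_force: [-0.7, -0.2, 0.1]
gripper_width: 0.601
grip_force: 0.0
time: 3.15
tool_pos: [0.4559, 0.311, 0.0073]
eef_rot: [[0.122, 0.993, 0.001], [0.993, -0.122, 0.001], [0.001, 0.001, -1.0]]
contact_force: [-0.5, -0.7, 4.8]
gripper_width: 0.305
grip_force: 59.0
```

```bash
python3 -m creep '[{"x":0,"y":0,"z":-1,"twist":0},{"x":0,"y":0,"z":-3,"twist":0},{"x":0,"y":0,"z":-6,"twist":0},{"x":-1,"y":0.5,"z":-9,"twist":0},{"x":-4,"y":2,"z":-11,"twist":0},{"x":-8,"y":4.3,"z":-11.5,"twist":0},{"x":-12,"y":6.5,"z":-11.5,"twist":0},{"x":-16,"y":9,"z":-11.5,"twist":0}]' && python3 -m creep '[{"x":-4,"y":2.3,"z":0,"twist":0},{"x":-8.5,"y":4.8,"z":0,"twist":0},{"x":-13,"y":7.3,"z":0,"twist":0},{"x":-17.5,"y":9.8,"z":0,"twist":0},{"x":-21.5,"y":12,"z":0,"twist":0},{"x":-24,"y":13.5,"z":0,"twist":0},{"x":-25.6,"y":14.1,"z":0,"twist":0},{"x":-25.6,"y":14.1,"z":0,"twist":0}]'; python3 - <<'E'
from h import *
c=viewer.camera_params("wrist");o=ctrl.get_obs();p,d=viewer.capture("wrist");cv2.imwrite("pics/w2.png",p[:,:,::-1])
print(go([.6352,-.1298,.0225],o),o["gripper_width"])
for X in([.6352,-.1318,.014],[.6444,-.0576,.014]):
    x=c["K"]@(c["R"]@X+c["t"]);print(x[:2]/x[2])
E
```

```text
time: 4.15
tool_pos: [0.5254, 0.1396, 0.1217]
eef_rot: [[0.121, 0.993, 0.0], [0.993, -0.121, 0.0], [0.0, 0.0, -1.0]]
contact_force: [1.1, -1.0, -0.9]
gripper_width: 0.298
grip_force: 59.1
time: 5.15
tool_pos: [0.6338, -0.1309, 0.1211]
eef_rot: [[0.123, 0.992, -0.001], [0.992, -0.123, 0.0], [0.0, -0.001, -1.0]]
contact_force: [0.3, -0.7, -1.4]
gripper_width: 0.301
grip_force: 59.1
(array([0.12, 0.13, 9.86]), 'twist', -0.001) 0.30053314013372057
[322.12404073 244.61080064]
[322.28267556 138.28252114]
```

View pics/w2.png

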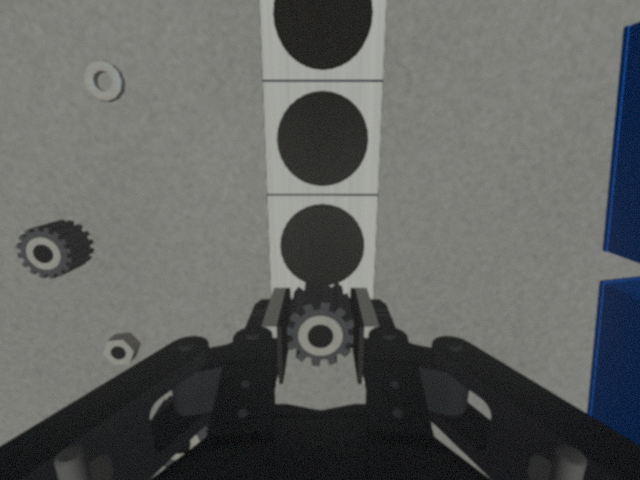

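gear_28 is held level at (320,335). Both pads, (322,245) and (322,138), sit on their predicted pixels. Lowering.

```bash
python3 -m creep '[{"x":0.1,"y":0.1,"z":2,"twist":0},{"x":0.1,"y":0.1,"z":5,"twist":0},{"x":0.1,"y":0.1,"z":7.5,"twist":0},{"x":0.1,"y":0.1,"z":8.8,"twist":0},{"x":0.1,"y":0.1,"z":9.4,"twist":0},{"x":0.1,"y":0.1,"z":9.8,"twist":0},{"x":0.1,"y":0.1,"z":9.9,"twist":0},{"x":0.1,"y":0.1,"z":9.9,"twist":0}]'; python3 - <<'E'
from h import *
print(go([.6352,-.1298,.0225]))
E
```

```text
time: 6.2
tool_pos: [0.6355, -0.1296, 0.0229]
eef_rot: [[0.122, 0.993, 0.001], [0.993, -0.122, -0.0], [-0.0, 0.001, -1.0]]
contact_force: [-0.8, -0.5, -0.6]
gripper_width: 0.302
grip_force: 59.1
(array([-0.02, -0.03,  0.04]), 'twist', 0.0)
```

```bash
python3 -m creep '[{"x":0,"y":0,"z":0.1,"twist":0},{"x":0,"y":0,"z":0.1,"twist":0},{"x":0,"y":0,"z":0.1,"twist":0},{"x":0,"y":0,"z":0.1,"twist":0},{"x":0,"y":0,"z":0.1,"twist":0},{"x":0,"y":0,"z":-0.5,"twist":0},{"x":0,"y":0,"z":-2.5,"twist":0},{"x":0,"y":0,"z":-6,"twist":0}]' -0.2 && python3 -m creep '[{"x":0,"y":-1,"z":-2,"twist":0},{"x":0,"y":-5,"z":-3,"twist":0},{"x":-0.2,"y":-10,"z":-3,"twist":0},{"x":-0.4,"y":-15,"z":-3,"twist":0},{"x":-0.4,"y":-18.5,"z":-3,"twist":0},{"x":-0.4,"y":-19.6,"z":-3,"twist":0},{"x":-0.4,"y":-19.6,"z":-3,"twist":0},{"x":-0.4,"y":-19.6,"z":-3,"twist":0}]' -0.4;  python3 - <<'E'
from h import *
c=viewer.camera_params("wrist");o=ctrl.get_obs();p,d=viewer.capture("wrist");cv2.imwrite("pics/w3.png",p[:,:,::-1])
print(go([.441,-.1098,.005],o))
x=c["K"]@(c["R"]@[.441,-.1098,.026]+c["t"]);x=x[:2]/x[2];r=ring(p,x,45,4);print(x,r,r and plane(c,r[0],.026))
E
```

```text
time: 7.2
tool_pos: [0.6346, -0.1293, 0.0831]
eef_rot: [[0.122, 0.993, -0.002], [0.993, -0.122, 0.001], [0.0, -0.002, -1.0]]
contact_force: [0.5, 0.2, -0.2]
gripper_width: 0.601
grip_force: 0.0
time: 8.2
tool_pos: [0.4412, -0.1098, 0.1129]
eef_rot: [[0.122, 0.993, 0.001], [0.993, -0.122, -0.0], [-0.0, 0.001, -1.0]]
contact_force: [-0.0, -0.6, -0.4]
gripper_width: 0.698
grip_force: 0.0
(array([-0.  , -0.03, 10.79]), 'twist', 0.0)
[319.61724412 251.53808781] (array([318.75953618, 252.71508154]), 1004.125) [ 0.44031969 -0.11055718  0.026     ]
```

View pics/w3.png

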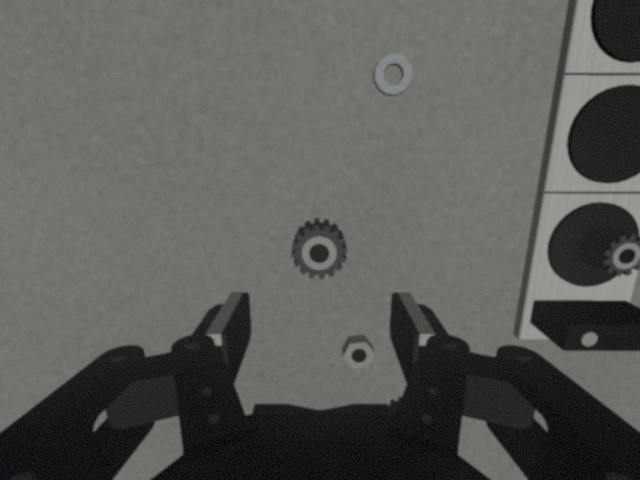

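gear_38 is at (319,252) as predicted, and gear_28 stands on its pad at (625,257), allowing for parallax. Grasping gear_38.

```bash
python3 -m creep '[{"x":0,"y":0,"z":2,"twist":0},{"x":0,"y":0,"z":5.5,"twist":0},{"x":0,"y":0,"z":8.5,"twist":0},{"x":0,"y":0,"z":10,"twist":0},{"x":0,"y":0,"z":10.7,"twist":0},{"x":0,"y":0,"z":10.9,"twist":0},{"x":0,"y":0,"z":10.9,"twist":0},{"x":0,"y":0,"z":10.9,"twist":0}]' && 
python3 -m creep '[{"x":0,"y":0,"z":0,"twist":0},{"x":0,"y":0,"z":0,"twist":0},{"x":0,"y":0,"z":0,"twist":0},{"x":0,"y":0,"z":0,"twist":0},{"x":0,"y":0,"z":0,"twist":0},{"x":0,"y":0,"z":0,"twist":0},{"x":0,"y":0,"z":0,"twist":0},{"x":0,"y":0,"z":0,"twist":0}]' 1 60; python3 -c "
from h import *
o=ctrl.get_obs();p=o['tool_pos'];print(p,go(np.array([.6444,-.0576,.0155])+p-[.441,-.1098,0]))"
```

```text
time: 9.25
tool_pos: [0.4407, -0.1098, 0.0041]
eef_rot: [[0.122, 0.993, 0.001], [0.993, -0.122, -0.0], [-0.0, 0.002, -1.0]]
contact_force: [0.0, 0.1, -0.5]
gripper_width: 0.699
grip_force: 0.0
time: 10.25
tool_pos: [0.4407, -0.1098, 0.004]
eef_rot: [[0.122, 0.993, 0.001], [0.993, -0.122, -0.0], [-0.0, 0.001, -1.0]]
contact_force: [-0.9, 0.3, 5.8]
gripper_width: 0.426
grip_force: 60.3
[ 0.44067226 -0.10976283  0.00402883] (array([ 7.66, 19.56, -1.52]), 'twist', 0.0)
```

```bash
python3 -m creep '[{"x":0,"y":0,"z":-1,"twist":0},{"x":0,"y":0,"z":-3.5,"twist":0},{"x":0,"y":0,"z":-7,"twist":0},{"x":0.6,"y":1.5,"z":-9.5,"twist":0},{"x":2,"y":5,"z":-10,"twist":0},{"x":3.7,"y":9.5,"z":-10,"twist":0},{"x":5.3,"y":13.5,"z":-10,"twist":0},{"x":6.8,"y":17.3,"z":-10,"twist":0}]' && python3 -m creep '[{"x":0.6,"y":1.6,"z":0,"twist":0},{"x":0.9,"y":2.3,"z":0,"twist":0},{"x":0.9,"y":2.3,"z":1.5,"twist":0},{"x":0.9,"y":2.3,"z":4.5,"twist":0},{"x":0.9,"y":2.3,"z":7,"twist":0},{"x":0.9,"y":2.3,"z":8,"twist":0},{"x":0.9,"y":2.3,"z":8.3,"twist":0},{"x":0.9,"y":2.3,"z":8.3,"twist":0}]'; python3 -c "
from h import *
print(go([.6441,-.0576,.0195]))"
```

```text
time: 11.25
tool_pos: [0.6211, -0.0626, 0.103]
eef_rot: [[0.122, 0.993, -0.001], [0.993, -0.122, 0.0], [0.0, -0.001, -1.0]]
contact_force: [0.0, -0.1, -1.1]
gripper_width: 0.421
grip_force: 60.4
time: 12.25
tool_pos: [0.6444, -0.0572, 0.0212]
eef_rot: [[0.122, 0.993, 0.001], [0.993, -0.122, -0.0], [0.0, 0.001, -1.0]]
contact_force: [-0.8, -1.0, -1.3]
gripper_width: 0.424
grip_force: 60.5
(array([-0.04, -0.02,  0.17]), 'twist', 0.0)
```

```bash
python3 -m creep '[{"x":0,"y":0,"z":0.1,"twist":0},{"x":0,"y":0,"z":0.2,"twist":0},{"x":0,"y":0,"z":0.2,"twist":0},{"x":0,"y":0,"z":0.2,"twist":0},{"x":0,"y":0,"z":0.2,"twist":0},{"x":0,"y":0,"z":0.2,"twist":0},{"x":0,"y":0,"z":0.2,"twist":0},{"x":0,"y":0,"z":0.2,"twist":0}]' && python3 -m creep '[{"x":0,"y":0,"z":0,"twist":0},{"x":0,"y":0,"z":0,"twist":0},{"x":0,"y":0,"z":0,"twist":0},{"x":0,"y":0,"z":0,"twist":0},{"x":0,"y":0,"z":0,"twist":0},{"x":0,"y":0,"z":-0.5,"twist":0},{"x":0,"y":0,"z":-2.5,"twist":0},{"x":0,"y":0,"z":-6,"twist":0}]' -0.4 && python3 -m creep '[{"x":0.5,"y":-0.6,"z":-2,"twist":0},{"x":3,"y":-3.7,"z":-3,"twist":0},{"x":6,"y":-7.4,"z":-3,"twist":0},{"x":9,"y":-11.1,"z":-3,"twist":0},{"x":12,"y":-14.8,"z":-3,"twist":0},{"x":14,"y":-17.2,"z":-3,"twist":0},{"x":14.7,"y":-18.1,"z":-3,"twist":0},{"x":14.7,"y":-18.1,"z":-3,"twist":0}]' -0.6;  python3 - <<'E'
from h import *
c=viewer.camera_params("wrist");o=ctrl.get_obs();p,d=viewer.capture("wrist");cv2.imwrite("pics/w4.png",p[:,:,::-1])
print(go([.4826,.1101,.003],o))
x=c["K"]@(c["R"]@[.4826,.1101,.026]+c["t"]);x=x[:2]/x[2];r=ring(p,x,45,4);print(x,r,r and plane(c,r[0],.026))
E
```

```text
time: 13.25
tool_pos: [0.6441, -0.057, 0.0183]
eef_rot: [[0.122, 0.993, 0.0], [0.993, -0.122, 0.0], [0.0, 0.0, -1.0]]
contact_force: [0.4, -0.2, -1.3]
gripper_width: 0.423
grip_force: 60.5
time: 14.25
tool_pos: [0.6435, -0.057, 0.079]
eef_rot: [[0.122, 0.993, -0.002], [0.993, -0.122, 0.0], [0.0, -0.002, -1.0]]
contact_force: [0.5, 0.0, 0.3]
gripper_width: 0.698
grip_force: 0.0
time: 15.25
tool_pos: [0.4823, 0.1111, 0.1088]
eef_rot: [[0.121, 0.993, 0.001], [0.993, -0.121, 0.0], [0.0, 0.001, -1.0]]
contact_force: [-0.4, 0.6, -0.5]
gripper_width: 0.798
grip_force: 0.0
(array([-0.09,  0.03, 10.58]), 'twist', 0.001)
[320.4405338  254.60869925] (array([319.7764901 , 255.58460642]), 1606.78125) [0.48207647 0.10947584 0.026     ]
```

Wrist and top views agree within 1 mm on gear_48. Grasping it.

```bash
python3 -m creep '[{"x":-0.1,"y":0,"z":2,"twist":0},{"x":-0.1,"y":0,"z":5.5,"twist":0},{"x":-0.1,"y":0,"z":8.5,"twist":0},{"x":-0.1,"y":0,"z":10,"twist":0},{"x":-0.1,"y":0,"z":10.4,"twist":0},{"x":-0.1,"y":0,"z":10.6,"twist":0},{"x":-0.1,"y":0,"z":10.6,"twist":0},{"x":-0.1,"y":0,"z":10.6,"twist":0}]' && 
python3 -m creep '[{"x":0,"y":0,"z":0,"twist":0},{"x":0,"y":0,"z":0,"twist":0},{"x":0,"y":0,"z":0,"twist":0},{"x":0,"y":0,"z":0,"twist":0},{"x":0,"y":0,"z":0,"twist":0},{"x":0,"y":0,"z":0,"twist":0},{"x":0,"y":0,"z":0,"twist":0},{"x":0,"y":0,"z":0,"twist":0}]' 1 60; python3 -c "
from h import *
o=ctrl.get_obs();p=o['tool_pos'];print(p,go([.6537,.0166+p[1]-.11,.0155+p[2]]))"
```

```text
time: 16.3
tool_pos: [0.4826, 0.11, 0.0031]
eef_rot: [[0.122, 0.993, 0.001], [0.993, -0.122, 0.0], [0.0, 0.001, -1.0]]
contact_force: [0.2, 0.5, 0.3]
gripper_width: 0.801
grip_force: 0.0
time: 17.3
tool_pos: [0.4824, 0.11, 0.0031]
eef_rot: [[0.122, 0.993, 0.001], [0.993, -0.122, 0.0], [0.0, 0.001, -1.0]]
contact_force: [-1.6, -0.7, 5.0]
gripper_width: 0.539
grip_force: 61.8
[0.48244071 0.11004832 0.00310436] (array([-7.19, 18.14, -1.54]), 'twist', 0.0)
```

```bash
python3 -m creep '[{"x":0,"y":0,"z":-1,"twist":0},{"x":0,"y":0,"z":-3.5,"twist":0},{"x":0,"y":0,"z":-7,"twist":0},{"x":-0.6,"y":1.5,"z":-9.5,"twist":0},{"x":-2,"y":5,"z":-10,"twist":0},{"x":-3.6,"y":9.2,"z":-10,"twist":0},{"x":-5.2,"y":13.2,"z":-10,"twist":0},{"x":-6.6,"y":16.5,"z":-10,"twist":0}]' && python3 -m creep '[{"x":-0.5,"y":1.3,"z":0,"twist":0},{"x":-0.6,"y":1.6,"z":0,"twist":0},{"x":-0.6,"y":1.6,"z":1.5,"twist":0},{"x":-0.6,"y":1.6,"z":4.5,"twist":0},{"x":-0.6,"y":1.6,"z":7,"twist":0},{"x":-0.6,"y":1.6,"z":8,"twist":0},{"x":-0.6,"y":1.6,"z":8.4,"twist":0},{"x":-0.6,"y":1.6,"z":8.4,"twist":0}]'; python3 -c "
from h import *
print(go([.6537,.0166,.0185]))"
```

```text
time: 18.3
tool_pos: [0.6387, 0.0234, 0.1019]
eef_rot: [[0.122, 0.993, -0.001], [0.993, -0.122, 0.0], [-0.0, -0.001, -1.0]]
contact_force: [0.9, 0.4, -3.7]
gripper_width: 0.541
grip_force: 62.5
time: 19.3
tool_pos: [0.6533, 0.0166, 0.0191]
eef_rot: [[0.122, 0.993, 0.001], [0.993, -0.122, 0.0], [0.0, 0.001, -1.0]]
contact_force: [0.0, 0.7, -3.5]
gripper_width: 0.539
grip_force: 62.7
(array([0.01, 0.03, 0.06]), 'twist', 0.0)
```

```bash
python3 -m creep '[{"x":0,"y":0,"z":0.1,"twist":0},{"x":0,"y":0,"z":0.1,"twist":0},{"x":0,"y":0,"z":0.1,"twist":0},{"x":0,"y":0,"z":0.1,"twist":0},{"x":0,"y":0,"z":0.1,"twist":0},{"x":0,"y":0,"z":0.1,"twist":0},{"x":0,"y":0,"z":0.1,"twist":0},{"x":0,"y":0,"z":0.1,"twist":0}]' && python3 -m creep '[{"x":0,"y":0,"z":0,"twist":0},{"x":0,"y":0,"z":0,"twist":0},{"x":0,"y":0,"z":0,"twist":0},{"x":0,"y":0,"z":0,"twist":0},{"x":0,"y":0,"z":0,"twist":0},{"x":0,"y":0,"z":-0.5,"twist":0},{"x":0,"y":0,"z":-2.5,"twist":0},{"x":0,"y":0,"z":-6,"twist":0}]' -0.6 && python3 -m creep '[{"x":-2,"y":-0.8,"z":-3,"twist":0},{"x":-7,"y":-2.7,"z":-4,"twist":0},{"x":-12.5,"y":-4.7,"z":-4,"twist":0},{"x":-18,"y":-6.8,"z":-4,"twist":0},{"x":-23.5,"y":-8.9,"z":-4,"twist":0},{"x":-28.5,"y":-10.7,"z":-4,"twist":0},{"x":-31.5,"y":-11.9,"z":-4,"twist":0},{"x":-31.5,"y":-11.9,"z":-4,"twist":0}]' -0.88;  python3 - <<'E'
from h import *
c=viewer.camera_params("wrist");o=ctrl.get_obs();p,d=viewer.capture("wrist");cv2.imwrite("pics/w5.png",p[:,:,::-1])
print(go([.4972,-.2816,.002],o))
x=c["K"]@(c["R"]@[.4972,-.2816,.026]+c["t"]);x=x[:2]/x[2];r=ring(p,x,50,4);print(x,r,r and plane(c,r[0],.026))
E
```

```text
time: 20.3
tool_pos: [0.6531, 0.0164, 0.0173]
eef_rot: [[0.122, 0.993, 0.0], [0.993, -0.122, 0.0], [0.0, 0.0, -1.0]]
contact_force: [0.4, 0.1, -3.2]
gripper_width: 0.541
grip_force: 62.7
time: 21.3
tool_pos: [0.6525, 0.0164, 0.078]
eef_rot: [[0.122, 0.993, -0.002], [0.993, -0.122, 0.0], [-0.0, -0.002, -1.0]]
contact_force: [-0.2, -0.7, 0.8]
gripper_width: 0.8
grip_force: 0.0
time: 22.3
tool_pos: [0.4959, -0.2838, 0.119]
eef_rot: [[0.125, 0.992, 0.002], [0.992, -0.125, -0.001], [-0.001, 0.002, -1.0]]
contact_force: [-0.8, 0.1, 0.1]
gripper_width: 0.941
grip_force: 0.0
(array([ 0.24,  0.07, 11.7 ]), 'twist', -0.003)
[321.15206089 245.57296602] (array([320.34372366, 246.45241768]), 2162.34375) [ 0.4965643  -0.28215876  0.026     ]
```

```bash
python3 -m creep '[{"x":0.1,"y":0.1,"z":2,"twist":0},{"x":0.1,"y":0.1,"z":5.5,"twist":0},{"x":0.1,"y":0.1,"z":8.5,"twist":0},{"x":0.1,"y":0.1,"z":10.5,"twist":0},{"x":0.1,"y":0.1,"z":11.4,"twist":0},{"x":0.1,"y":0.1,"z":11.7,"twist":0},{"x":0.1,"y":0.1,"z":11.7,"twist":0},{"x":0.1,"y":0.1,"z":11.7,"twist":0}]' && 
python3 -m creep '[{"x":0,"y":0,"z":0,"twist":0},{"x":0,"y":0,"z":0,"twist":0},{"x":0,"y":0,"z":0,"twist":0},{"x":0,"y":0,"z":0,"twist":0},{"x":0,"y":0,"z":0,"twist":0},{"x":0,"y":0,"z":0,"twist":0},{"x":0,"y":0,"z":0,"twist":0},{"x":0,"y":0,"z":0,"twist":0}]' 1 80; python3 -c "
from h import *
o=ctrl.get_obs();p=o['tool_pos'];print(p,go([.6628,.0909+p[1]+.2818,.0155+p[2]]))"
```

```text
time: 23.35
tool_pos: [0.4982, -0.2812, 0.0013]
eef_rot: [[0.122, 0.993, 0.001], [0.993, -0.122, -0.001], [-0.001, 0.002, -1.0]]
contact_force: [-1.5, 0.6, 0.7]
gripper_width: 0.939
grip_force: 0.0
time: 24.35
tool_pos: [0.4981, -0.2813, 0.0014]
eef_rot: [[0.122, 0.993, 0.001], [0.993, -0.122, -0.001], [-0.001, 0.001, -1.0]]
contact_force: [-1.6, 1.0, 6.2]
gripper_width: 0.655
grip_force: 86.3
[ 0.4981421  -0.28128152  0.00139703] (array([39.  , 11.81, -1.56]), 'twist', 0.0)
```

```bash
python3 -m creep '[{"x":0,"y":0,"z":-1,"twist":0},{"x":0,"y":0,"z":-3.5,"twist":0},{"x":0,"y":0,"z":-7,"twist":0},{"x":1.5,"y":0.5,"z":-10,"twist":0},{"x":5,"y":1.5,"z":-11,"twist":0},{"x":9,"y":2.7,"z":-11,"twist":0},{"x":13,"y":4,"z":-11,"twist":0},{"x":17,"y":5.2,"z":-11,"twist":0}]' && python3 -m creep '[{"x":4,"y":1.2,"z":0,"twist":0},{"x":8,"y":2.4,"z":0,"twist":0},{"x":12,"y":3.6,"z":0,"twist":0},{"x":16,"y":4.8,"z":0,"twist":0},{"x":19.5,"y":5.9,"z":0,"twist":0},{"x":21.5,"y":6.5,"z":0,"twist":0},{"x":22,"y":6.6,"z":0,"twist":0},{"x":22,"y":6.6,"z":0,"twist":0}]'; python3 -c "
from h import *
print(go([.6628,.0914,.0175]))"
```

```text
time: 25.35
tool_pos: [0.5699, -0.1171, 0.1099]
eef_rot: [[0.122, 0.993, -0.001], [0.993, -0.122, 0.0], [0.0, -0.001, -1.0]]
contact_force: [-1.1, -0.8, -3.9]
gripper_width: 0.653
grip_force: 85.7
time: 26.35
tool_pos: [0.6619, 0.0914, 0.1098]
eef_rot: [[0.122, 0.993, -0.001], [0.993, -0.122, -0.0], [-0.0, -0.001, -1.0]]
contact_force: [0.3, -0.5, -4.3]
gripper_width: 0.655
grip_force: 85.9
(array([0.01, 0.1 , 9.23]), 'twist', 0.0)
```

```bash
python3 -m creep '[{"x":0,"y":0.1,"z":2,"twist":0},{"x":0,"y":0.1,"z":5,"twist":0},{"x":0,"y":0.1,"z":7.2,"twist":0},{"x":0,"y":0.1,"z":8.4,"twist":0},{"x":0,"y":0.1,"z":8.9,"twist":0},{"x":0,"y":0.1,"z":9.1,"twist":0},{"x":0,"y":0.1,"z":9.2,"twist":0},{"x":0,"y":0.1,"z":9.2,"twist":0}]'; python3 -c "
from h import *
print(go([.6628,.0914,.0165]))"
```

```text
time: 27.35
tool_pos: [0.6636, 0.0918, 0.019]
eef_rot: [[0.122, 0.993, 0.001], [0.993, -0.122, 0.0], [0.0, 0.001, -1.0]]
contact_force: [-0.1, -0.3, -4.5]
gripper_width: 0.651
grip_force: 85.9
(array([-0.05, -0.08,  0.25]), 'twist', 0.0)
```

Lower the last 2 mm, release, rise, then back away toward the robot to clear the view.

```bash
python3 -m creep '[{"x":0,"y":0,"z":0.1,"twist":0},{"x":0,"y":0,"z":0.2,"twist":0},{"x":0,"y":0,"z":0.2,"twist":0},{"x":0,"y":0,"z":0.2,"twist":0},{"x":0,"y":0,"z":0.2,"twist":0},{"x":0,"y":0,"z":0.2,"twist":0},{"x":0,"y":0,"z":0.2,"twist":0},{"x":0,"y":0,"z":0.2,"twist":0}]' && python3 -m creep '[{"x":0,"y":0,"z":0,"twist":0},{"x":0,"y":0,"z":0,"twist":0},{"x":0,"y":0,"z":0,"twist":0},{"x":0,"y":0,"z":0,"twist":0},{"x":0,"y":0,"z":0,"twist":0},{"x":0,"y":0,"z":-0.5,"twist":0},{"x":0,"y":0,"z":-2.5,"twist":0},{"x":0,"y":0,"z":-6,"twist":0}]' -0.88 && python3 -m creep '[{"x":0,"y":-2,"z":-4,"twist":0},{"x":0,"y":-7,"z":-8,"twist":0},{"x":0,"y":-12,"z":-11,"twist":0},{"x":0,"y":-17,"z":-13,"twist":0},{"x":0,"y":-22,"z":-13,"twist":0},{"x":0,"y":-26,"z":-13,"twist":0},{"x":0,"y":-28,"z":-13,"twist":0},{"x":0,"y":-28,"z":-13,"twist":0}]';  python3 - <<'E'
from h import *
p,d=viewer.capture("top");c=viewer.camera_params("top");cv2.imwrite("pics/end.png",p[:,:,::-1])
q,_=viewer.capture("side"); cv2.imwrite("pics/end_side.png",cv2.resize(q[130:450,170:420],(625,800))[:600,:,::-1])
for P in([.6352,-.1318],[.6444,-.0576],[.6538,.0166],[.6629,.0909]):
    x=c["K"]@(c["R"]@[*P,.04]+c["t"]);u=x[:2]/x[2]; v=int(u[1]),int(u[0])
    g=cv2.cvtColor(p,cv2.COLOR_RGB2GRAY)[v[0]-14:v[0]+14,v[1]-14:v[1]+14]
    ys,xs=np.where(g>105); r=np.array([xs.mean()+v[1]-14,ys.mean()+v[0]-14]); 
    print(u.round(1),r.round(1),((plane(c,r,.04)[:2]-P)*1000).round(1),len(xs))
E
```

```text
time: 28.35
tool_pos: [0.6633, 0.0917, 0.0163]
eef_rot: [[0.122, 0.993, 0.0], [0.993, -0.122, 0.0], [0.0, 0.0, -1.0]]
contact_force: [0.3, -1.2, -4.7]
gripper_width: 0.653
grip_force: 85.9
time: 29.35
tool_pos: [0.6627, 0.0917, 0.077]
eef_rot: [[0.122, 0.993, -0.002], [0.993, -0.122, -0.0], [-0.0, -0.002, -1.0]]
contact_force: [-0.5, 0.1, -0.0]
gripper_width: 0.943
grip_force: 0.0
time: 30.35
tool_pos: [0.385, 0.1261, 0.2082]
eef_rot: [[0.121, 0.993, 0.004], [0.993, -0.121, 0.001], [0.001, 0.004, -1.0]]
contact_force: [0.5, 0.5, -0.4]
gripper_width: 0.937
grip_force: 0.0
[399.1 197. ] [400.8 188.5] [14.7 -3.1] 144
[355.9 191.6] [355.1 185.7] [10.4  1.2] 178
[312.6 186.2] [311.8 182.1] [7.2 1.4] 233
[269.4 180.9] [268.3 178. ] [5. 2.] 283
```

View pics/end.png

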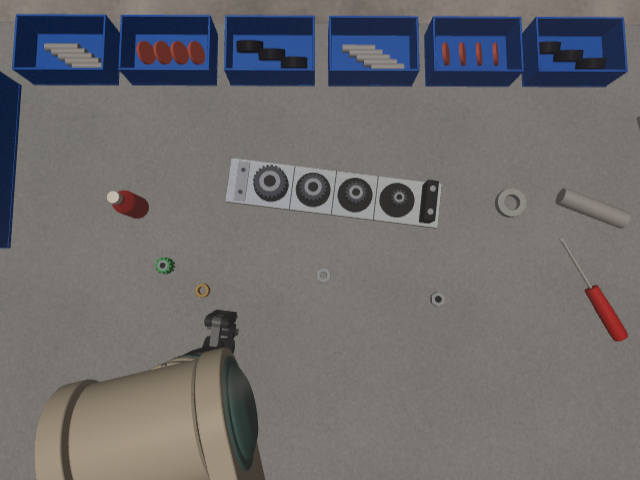

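View pics/end_side.png

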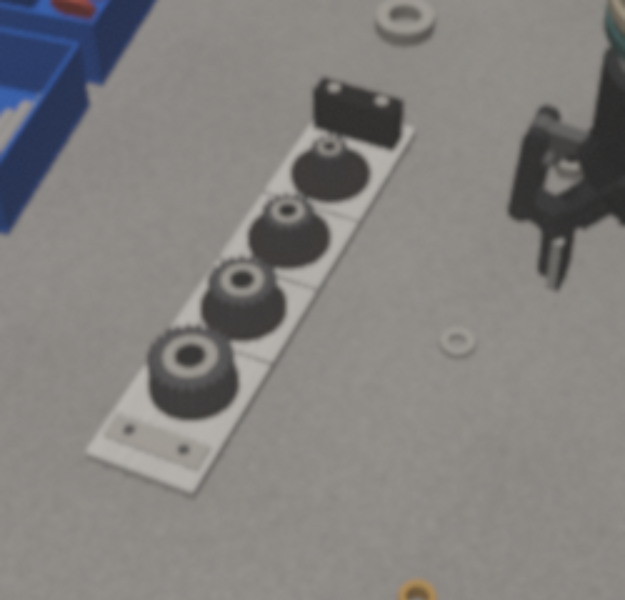

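The top view shows gears 28, 38, 48 and 58 counted from the stop. Their rings are at about (399,197), (355,191), (313,186) and (269,181), within 1 px of the predicted centred positions (the 5-15 mm offsets printed come from rail pixels in that crude mask). The bottle is unmoved at (128,203) and the arm is clear.

```bash
python3 -c "
from cell import ctrl
print(ctrl.sign_off())"
```

```text
the job is handed in; nothing more can be done
None
```

The job is handed in at about 30 s: the final top and side pictures show the four gears flat and centred on their pads in size order from the stop, bottle untouched; the hand-in returned no verdict.

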